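Chuck a wax block and feed it up four clicks at the trimming microtome

ROBOT

A 6-joint arm with a two-finger parallel gripper is mounted at the origin on a cart in front of the work surface, level with it; the furniture and walls round the work are solid. World frame = base frame: x ahead of the robot, y to its left, z up, the work surface at z = 0. Lengths are in mm, angles in rad, forces in N, time in s.
With the tool pointing down it reaches from about 275 to 750 mm from the base axis. Payload 10.2 kg.
Tool frame: the origin (TCP) lies between the finger pads; the fingertips stand 8 mm ahead of it and the grasp point (between the pads) lies 11 mm behind it (env.tcp_to_tips is the distance from the TCP to the fingertips, in mm); z points along the fingers, y is the line along which they close (so a half turn about z gives the same grasp; the last joint's range is limited). The gripper opens to 85 mm and grips with 20 to 120 N. Pads are 22 mm wide; open, the fingers measure 114 mm over their backs; the gripper's body (76 mm by 85 mm) begins 54 mm behind the grasp point. The pads swing forward as they close: fully open they stand 13 mm farther back than shut.
Start: joints at [-1.46, 0.313, 1.498, -0, 1.331, -0.223], TCP at [171.996, -496.033, 239.294] pointing down, gripper open.
Joint ranges: [-2.94, 2.94], [-0.97, 2.17], [0.19, 2.56], [-1.23, 4.37], [0.02, 3.11], [-2.88, 2.88]. Speed limits (rad/s): [2.39, 2.39, 3.01, 3.14, 3.14, 3.14].

INTERFACE

Orientations are given as a unit quaternion [w, x, y, z].
In Python, from plant import state, viewer, env gives the robot as it stands. The module is installed in compiled form; this text tells all that it offers.
- The arm moves only by the shell command python3 -m handwheel 'ROWS' [OPENING] [FORCE]. ROWS is JSON, a list of rows, each an object with "xyz": the shift along the tool's x, y, z in mm, a list of three; "dr": the turn, a rotation vector about the tool's x, y, z in degrees, a list of three. In form: [{"xyz": [x, y, z], "dr": [rx, ry, rz]}, ...]. A call has 1 to 12 rows; each row is the pose to reach, as a shift and turn from the pose commanded when the call began, along the tool's axes at that moment; what a row does not reach only later rows make up. A row lasts 1/10 s, in which the tool goes at most 50 mm and 8.59 degrees, less where a joint would pass 70% of its speed; a pose out of reach is approached as far as the arm can. A call with a gripper value outside its range is refused whole. OPENING is the finger opening in mm, from 0 to 85.4, set as the call begins (- or left out, the last holds). The fingers move at their own pace and stop on an object; FORCE is the grip in N (left out, the last holds). Time passes only in rows, so rows that repeat a pose let the fingers close. It gives the time, the measured TCP pose, the force, the opening and the grip force at its end, in the units of the state.
- state(): the state, without advancing time (a new reading comes with each control period).
- viewer.read_camera(name): name is "scene" or "top"; returns a dict with "pixels" (400x640x3 uint8, red, green, blue), "fov_y" (degrees; the focal length in pixels is half the picture's height over the tangent of half this angle, whatever the lens; pixels are square), "cx", "cy" (the principal point, pixels), "R" (3x3) and "t" (3): a world point X has camera coordinates R X + t. Camera axes: x right, y down, z forward; pixel columns grow to the right and rows downward; lengths in mm; the calibration is good to about 2 mm. A picture is of the moment at which its call begins. There is no depth.
- env.hand_in(): hands the job in; it is judged then, once.
The state is a dict: "time": time; "qpos": joint angles; "qvel": joint speeds; "tau": joint torques, N m; "tool_pos": TCP position; "tcp_rot": TCP orientation; "wrist_force": force on the tool from outside, world axes, zero at the start; "ft_torque": the same for the moment, N m; "opening": opening from 0.0 (shut) to 1.0 (fully open); "finger_force": force on a finger pad.
Only numpy, scipy, OpenCV 4.12 (cv2) and the standard library are available. Lean on these libraries where they do the work, as an engineer would, in place of code of your own. Each camera call takes 0.05 s, during which the arm holds its last target. There are 200 camera calls.

TASK

Clamp the wax-block stub that stands loose in the microtome's chuck by turning the knurled chuck sleeve clockwise (seen from above) until it comes up tight. Then swing the feed lever away from its rest, feel the ratchet click, and stop with the click plunger settled in the gap after the fourth click, never on to a fifth. The lever springs back and drops the block clear of the knife when it is let go, so finish still holding it there, ready for the knife stroke, and leave the jar, forceps and other things on the bench as they are.

Things in the scene. Friction and masses are not known exactly. Their poses are not given: they have to be found in the camera images.
- microtome: fixed trimming microtome: white base 150 x 150 mm, slideway along its back (front face 86 mm behind the column axis, from 63 mm right to 133 mm left of it, 127 mm high). Origin on the worktop, on the vertical axis shared by column, chuck and lever; x points from its front to its back, y to its left, where the knife is parked (92 to 118 mm left, 137 to 175 mm high)
- chuck_grip (a point): point on the chuck axis at mid-height of the knurled sleeve: steel ring 52 mm across, 24 mm high, its top 10 mm above this point. The stub inside stands up to 37 mm above this point; below it the 60 mm wide housing begins 27 mm down. When fed up, it rises with the column
- chuck_sleeve (a joint): turn of the sleeve (rad), growing clockwise seen from above; it starts between 0 and 0.3. The three jaws close by 2.8 mm per rad, meet the stub's shank at about 0.87, hold it tight from about 0.95 and come up hard at about 1.12. Until then the sleeve turns easily (0.2 N m); it stays where it is left
- jaw_a: one of the three steel chuck jaws, 10 mm wide, around the shank (bearing 60 degrees from microtome x); origin on the chuck axis at the worktop's height
- jaw_b: the second jaw (bearing 180 degrees)
- jaw_c: the third jaw (bearing 300 degrees)
- stub: loose specimen stub standing upright in the chuck: aluminium shank 16 mm across and 30 mm long, flange 28 mm across, wax block 21 x 21 x 14 mm on top, 48 mm high in all, 0.12 kg. Origin: centre of the shank's foot, 88 mm above the worktop at the start, z up the shank
- lever_grip (a point): centre of the feed lever's upright black grip: round, 18 mm across, from 43 to 98 mm high, this point 78 mm high and 125 mm from the microtome's axis; free all round. At rest it stands right of the column (70 degrees right of microtome +x) and swings clockwise seen from above: first to the right, then towards the robot
- feed_lever (a joint): swing of the lever (rad) about the microtome's axis, 0 at its rest stop, growing clockwise from above, end stop 1.1. A spring always pulls it back to 0 (5 N at the grip at rest, 8 N at the fourth click). A click each 0.15 rad (19 mm at the grip): the push falls by some 6 N as a pin passes the plunger, and jumps up again where the next pin meets it. First crest at 0.09 to 0.17 rad
- plunger_nose (a point): where the sprung click plunger reaches between the pins on the lever's ring: on the grey index block, front left, 42 mm high, 48 mm from the axis. x points away from the axis, y counter-clockwise seen from above. The block is clamped, at a setting up to 3 mm either way round
- notch_4 (a point): on the lever's ring, 48 mm from the axis: middle of the gap between the fourth and fifth of its seven upright pins (7.2 mm apart); it lies at plunger_nose when the lever rests in the fourth click
- jar_near: glass staining jar, 56 mm across and 104 mm high, at the microtome's front left corner; leave alone
- fine_forceps: fine forceps, 110 mm long, flat in front of the microtome; leave alone
- specimen_cup: lidded cup, 64 mm across, 68 mm high, far right; leave alone
- marker: capped marker, 120 mm long, lying in front at the left; leave alone
- log_pad: note pad 106 x 149 x 13 mm lying in front at the right, a pen on it; leave alone
Things that resemble listed ones, but are neither listed nor needed, are in the scene too. Leave any blue or red look-alike of the stub alone.

How it is judged (in metres and radians):
On the way, in this order (a step that is already met when the one before it is completed fails the run):
1. the three jaws grip the stub while the feed lever is still at rest (contact force between each of jaw_a, jaw_b, jaw_c and stub above 2 N and value of joint feed_lever below 0.05 rad), for 0.2 s.
2. the lever is brought to the fourth click (y of notch_4 in the frame of plunger_nose between -0.003 and 0.003 m), for 0.3 s.
At the end, for the whole second after the job is handed in: the lever is held still by the fingers (more than 2 N) with the gap behind the fourth pin within 3 mm of the plunger; all three jaws press on the stub's shank (more than 2 N each), the stub upright within 0.08 rad, within 3 mm of the chuck axis and fed up by at least 2.5 mm (all of step 2 and contact force between the fingers and feed_lever above 2 N and velocity of joint feed_lever between -0.03 and 0.03 rad/s and contact force between each of jaw_a, jaw_b, jaw_c and stub above 2 N and angle between stub's own z axis and vertical below 0.08 rad and horizontal distance between stub and chuck_grip below 0.003 m and z of stub in the frame of microtome above 0.0905 m); the arm keeps its last pose, push and grip.
It fails at once if a fifth click (y of notch_4 in the frame of plunger_nose below -0.005 m).
It fails at once if the jar is moved or tipped (distance of jar_near from where it was at the start of the episode above 0.025 m or angle between jar_near's own z axis and vertical above 0.3 rad).
It fails at once if other things on the bench are disturbed (distance of any of fine_forceps, specimen_cup, marker, log_pad from where it was at the start of the episode above 0.03 m).
It also fails if it takes over 70 s, if anything falls off the work surface, if the arm or the gripper's body presses on something with over 40 N, if the wrist force passes 120 N, or if a joint passes its speed limit or range.

## Working session

There is one attempt and no reset: what is moved stays moved. The work goes in short steps, Python scripts to look and compute and a shell command to move; the robot and the scene stay as the last step left them, time stands still between calls to the robot, and variables do not carry over. Pictures are saved under pics/ and viewed, at most 10 in all, crops included, and the job is handed in when it is done.

```bash
mkdir -p pics; cat > h.py <<'E'
import numpy as np, cv2
from plant import state, viewer, env
def cam(n):
    c=viewer.read_camera(n); c['f']=200/np.tan(np.radians(c['fov_y'])/2); c['R']=np.array(c['R']);c['t']=np.array(c['t']); return c
def proj(c,X):
    p=c['R']@np.array(X,float)+c['t']; return c['cx']+c['f']*p[0]/p[2], c['cy']+c['f']*p[1]/p[2]
def ray(c,u,v,z):
    d=c['R'].T@np.array([(u-c['cx'])/c['f'],(v-c['cy'])/c['f'],1]); o=-c['R'].T@c['t']
    return o+d*(z-o[2])/d[2]
def save(c,n): cv2.imwrite('pics/'+n,cv2.cvtColor(c['pixels'],cv2.COLOR_RGB2BGR))
E
python3 - <<'E'
from h import *
for n in('scene','top'):
    c=cam(n);save(c,n+'0.png');print(n,c['f'],c['cx'],c['cy'],-c['R'].T@c['t'],c['R'].round(3).tolist())
print(state())
E
```

```text
scene 402.5050789559832 321.1438999994873 199.91953678727617 [232.374312   645.33388428 765.23798946] [[-0.942, -0.336, -0.009], [-0.207, 0.601, -0.772], [0.265, -0.725, -0.635]]
top 367.8003734170262 326.0730666646237 194.95124666591988 [ 271.51348982 -107.19831295 1104.54492573] [[-0.054, -0.999, 0.006], [-0.972, 0.051, -0.231], [0.23, -0.019, -0.973]]
{'time': 0.1, 'qpos': array([-1.46045875e+00,  3.13399807e-01,  1.49834722e+00, -1.75378660e-05,
        1.33100105e+00, -2.23398344e-01]), 'qvel': array([ 0.00053121, -0.00303388, -0.00177976, -0.00151865, -0.00103647,
        0.00220114]), 'tau': array([ 2.01548843e-03, -4.12901258e+01, -2.60145199e+01, -1.75601908e-04,
        2.97591636e-03, -2.91710421e-05]), 'tool_pos': array([ 171.93771414, -495.81755681,  238.79458131]), 'tcp_rot': array([-5.77268015e-04,  9.86109306e-01,  1.66096665e-01,  2.41375421e-05]), 'wrist_force': array([-0.04375147, -0.20591851,  0.61576832]), 'ft_torque': array([-0.00735608,  0.01729542,  0.0077096 ]), 'finger_force': 0.0, 'opening': 0.9974484290426276}
```

View pics/scene0.png

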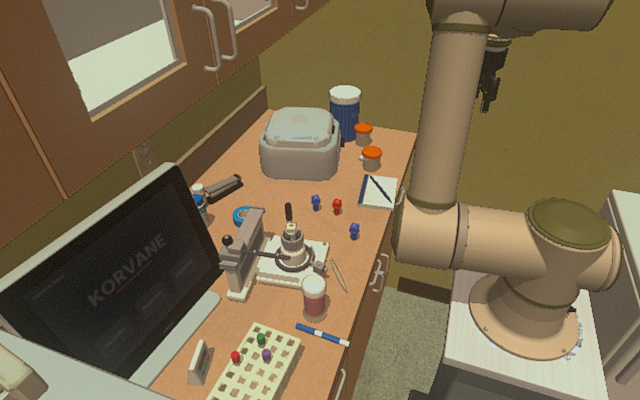

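View pics/top0.png

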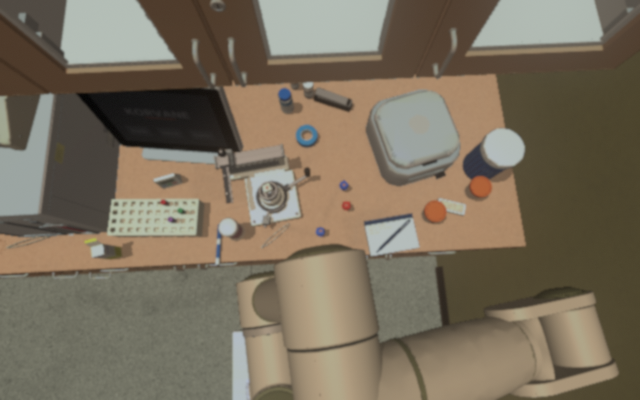

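The scene view shows the microtome with its chuck at about (291,240), the black lever grip at (288,212) and the jar at (314,295). The top view has the chuck at (270,195), the lever grip at (307,172) and the jar at (229,228).

Possible confusions for the stub, in the top view, are blue (344,185), blue (321,231) and red (346,206). The wanted stub is the one in the chuck at (270,195). I'll check that with a close crop.

```bash
python3 - <<'E'
from h import *
a=cv2.imread('pics/scene0.png')[190:320,215:355]; b=cv2.imread('pics/top0.png')[135:265,205:345]
cv2.imwrite('pics/crop0.png',np.hstack([cv2.resize(i,None,fx=2.8,fy=4.2*2.8/4.2,interpolation=cv2.INTER_CUBIC) for i in(a,b)]))
c=cam('top')
for n,u,v,z in(('chuck',270,195,125),('grip',307,172,98),('jar',229,228,104)):print(n,ray(c,u,v,z))
E
```

```text
chuck [511.01446515  27.27931541 125.        ]
grip [579.55969999 -75.63477936  98.        ]
jar [429.30548131 143.70345517 104.        ]
```

View pics/crop0.png

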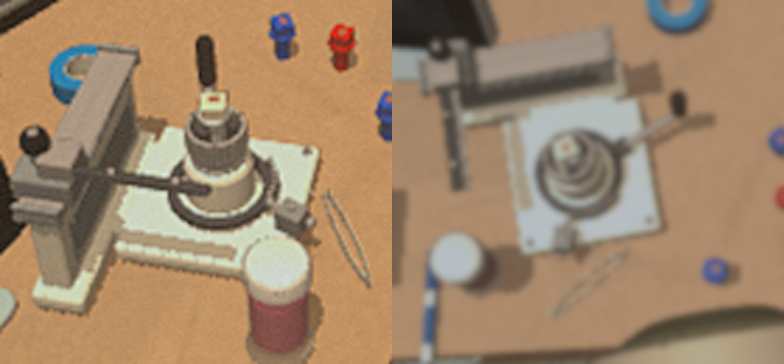

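The crop confirms it: the pale wax stub stands in the knurled chuck, at (291,226) in scene and (268,188) in top. The lever grip's top is at (288.6,203.6) in scene and (307.5,170) in top. The coloured stubs lie clear on the bench.

```bash
python3 - <<'E'
from h import *
s=cam('scene');t=cam('top')
def tri(a,b):
    A=[];B=[]
    for c,(u,v) in((s,a),(t,b)):
        d=c['R'].T@np.array([(u-c['cx'])/c['f'],(v-c['cy'])/c['f'],1]);d/=np.linalg.norm(d);P=np.eye(3)-np.outer(d,d);o=-c['R'].T@c['t'];A.append(P);B.append(P@o)
    return np.linalg.solve(sum(A),sum(B))
q=lambda x,y,o:((x-o[0])/2.8+o[1],y/2.8+o[2])
T=(392,205,135);S=(0,215,190)
print('wax tri',tri(q(214,101,S),q(568,148,T)),'z136',ray(t,*q(568,148,T),136),ray(s,*q(214,101,S),136))
print('grip tri',tri(q(206,38,S),q(679,96,T)),'z98',ray(t,*q(679,96,T),98),ray(s,*q(206,38,S),98))
cs=[ray(t,*q(x,y,T),18)[:2] for x,y in((512,103),(637,97),(661,228),(525,252))]
print(np.round(cs),np.mean(cs,0))
for i in range(4):
    e=cs[(i+1)%4]-cs[i];print(np.linalg.norm(e),np.degrees(np.arctan2(e[1],e[0])))
# ring edge, slideway
for x,y in((620,52),(475,82),(612,95),(470,120)):print(ray(t,*q(x,y,T),127))
# jar top
print('jar',ray(t,*q(456,257,T),104), ray(s,*q(278,262,S),104))
print('sleeve rim z109 scene', [ray(s,*q(x,y,S),109)[:2].round() for x,y in((189,128),(247,128))])
E
```

```text
wax tri [530.02254945  32.0019222  130.27515476] z136 [528.5756603   31.19903482 136.        ] [527.26309707  37.53830715 136.        ]
grip tri [587.30906694 -77.51296578  95.81123228] z98 [587.57345791 -77.40217808  98.        ] [585.14083127 -75.01882533  98.        ]
[[614. 109.]
 [614. -29.]
 [466. -50.]
 [448.  96.]] [535.66779111  31.46086642]
137.36845256163102 -90.10793862172241
149.0550982877995 -171.98437105819673
146.34939802578947 97.1407542486732
166.55325171588575 4.455499218988369
[627.55542604 -21.21618972 127.        ]
[603.53622292 123.48344831 127.        ]
[582.95815013 -11.98772164 127.        ]
[564.49637208 128.26747913 127.        ]
jar [432.81900212 146.84212473 104.        ] [430.04950906 151.0116442  104.        ]
sleeve rim z109 scene [array([547.,  48.]), array([501.,  33.])]
```

```bash
cat >> h.py <<'E'
from scipy.spatial.transform import Rotation as Ro
def rot(s): q=s['tcp_rot']; return Ro.from_quat([q[1],q[2],q[3],q[0]])
def go(xyz):
    s=state(); R=rot(s); x=R.as_matrix()[:,0]; print('t',round(s['time'],2),'pos',s['tool_pos'].round(1),'yaw',np.degrees(np.arctan2(x[1],x[0])).round(1),'q6',s['qpos'][5].round(2),'F',s['wrist_force'].round(1),'M',s['ft_torque'].round(2),'open',round(s['opening']*85.4,1),'ff',round(s['finger_force'],1)); print(' tool shift',(R.inv().apply(np.array(xyz)-s['tool_pos'])).round(1))
E
python3 -c "
from h import *
go([529,32,239]); print(env.tcp_to_tips)"
```

```text
t 0.25 pos [ 172.  -495.9  239. ] yaw 19.1 q6 -0.22 F [-0.7 -0.  -0.8] M [-0.01 -0.02 -0.03] open 85.5 ff 0.0
 tool shift [ 5.103e+02 -3.818e+02  3.000e-01]
8.0
```

```bash
python3 -m handwheel '[{"xyz":[40,-30,0],"dr":[0,0,-3]},{"xyz":[80,-60,0],"dr":[0,0,-7]},{"xyz":[120,-90,0],"dr":[0,0,-11]},{"xyz":[160,-120,0],"dr":[0,0,-15]},{"xyz":[200,-150,0],"dr":[0,0,-19]},{"xyz":[240,-180,0],"dr":[0,0,-23]},{"xyz":[280,-210,0],"dr":[0,0,-27]},{"xyz":[320,-240,0],"dr":[0,0,-31]},{"xyz":[360,-270,0],"dr":[0,0,-35]},{"xyz":[400,-300,0],"dr":[0,0,-38]},{"xyz":[440,-330,0],"dr":[0,0,-41]},{"xyz":[470,-352,0],"dr":[0,0,-41]}]' 80; python3 -c "
from h import *
go([529,32,239])"
```

```text
time: 1.45
tool_pos: [501.7, -6.8, 239.3]
tcp_rot: [-0.0, 0.865, 0.502, 0.0]
wrist_force: [0.3, -0.7, -0.5]
opening: 0.939
finger_force: 0.0
t 1.45 pos [501.7  -6.8 239.3] yaw 60.3 q6 0.27 F [ 0.3 -0.7 -0.5] M [-0.02  0.02  0.02] open 80.2 ff 0.0
 tool shift [47.2  4.5  0.3]
```

```bash
python3 -m handwheel '[{"xyz":[40,4,0],"dr":[0,0,0]},{"xyz":[47,4.5,0],"dr":[0,0,0]},{"xyz":[47,4.5,40],"dr":[0,0,0]},{"xyz":[47,4.5,75],"dr":[0,0,0]},{"xyz":[47,4.5,85],"dr":[0,0,0]},{"xyz":[47,4.5,85],"dr":[0,0,0]},{"xyz":[47,4.5,85],"dr":[0,0,0]}]' 80; python3 - <<'E'
from h import *
go([529,32,90])
s=cam('scene');t=cam('top')
a=s['pixels'][180:280,240:340,::-1];b=t['pixels'][140:240,220:320,::-1]
cv2.imwrite('pics/c1.png',np.hstack([cv2.resize(i,None,fx=4,fy=4,interpolation=cv2.INTER_CUBIC) for i in(a,b)]))
E
```

```text
time: 2.15
tool_pos: [528.8, 28.7, 155.9]
tcp_rot: [0.001, 0.866, 0.501, 0.001]
wrist_force: [-0.1, 0.7, 0.1]
opening: 0.934
finger_force: 0.0
t 2.15 pos [528.8  28.7 155.9] yaw 60.1 q6 0.35 F [-0.1  0.7  0.1] M [-0.03 -0.01 -0.01] open 79.8 ff 0.0
 tool shift [ 2.9 -1.6 65.9]
```

View pics/c1.png

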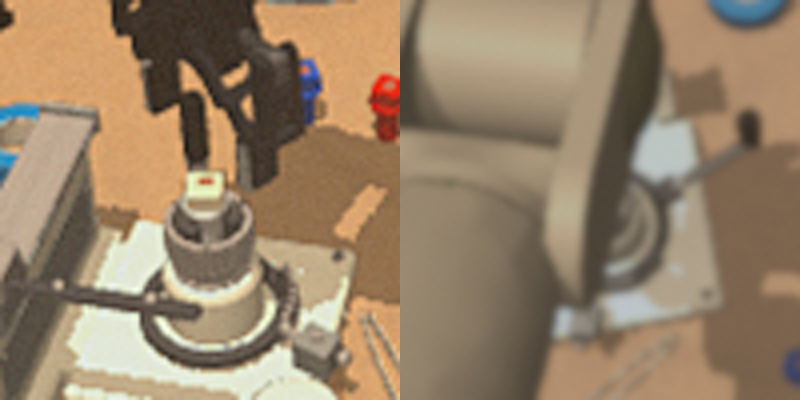

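The scene crop shows the two open fingertips at about (289,222) and (305,226) above the chuck. The sleeve's top rim is centred near (292,236), so I'll check the alignment in numbers.

```bash
python3 - <<'E'
from h import *
s=cam('scene')
g=lambda x,y:(240+x/4,180+y/4)
print('sleeve rim', [ray(s,*g(x,y),109).round(1)[:2] for x,y in((208,222),(166,228),(254,222))],'housing foot',ray(s,*g(208,275),85).round(1))
print('ring z42 ends',[ray(s,*g(x,y),42).round(1)[:2] for x,y in((142,318),(299,305),(222,362))])
p=state()['tool_pos'];y=rot(state()).as_matrix()[:,1]
for k in(-40,40):
  for dz in(0,4,-4):
    print(k,dz,[(np.array(proj(s,p+k*y+[0,0,-8+dz]))-[240,180])*4])
E
```

```text
sleeve rim [array([526.2,  40.5]), array([547.2,  53. ]), array([501. ,  31.7])] housing foot [520.   58.7  85. ]
ring z42 ends [array([561.8,  67.3]), array([476.5,  26.5]), array([503.3,  83.2])]
-40 0 [array([251.85852135, 195.35227567])]
-40 4 [array([251.58831425, 190.10589921])]
-40 -4 [array([252.12719724, 200.56892208])]
40 0 [array([166.72256762, 123.76168919])]
40 4 [array([166.2355166 , 118.58504205])]
40 -4 [array([167.20699651, 128.91046674])]
```

```bash
python3 -m handwheel '[{"xyz":[3,-2,0],"dr":[0,0,0]},{"xyz":[3,-2.5,25],"dr":[0,0,0]},{"xyz":[3,-2.5,50],"dr":[0,0,0]},{"xyz":[3,-2.5,66],"dr":[0,0,0]},{"xyz":[3,-2.5,66],"dr":[0,0,0]},{"xyz":[3,-2.5,66],"dr":[0,0,0]}]' 80; python3 -c "
from h import *
go([528,35,88])"
python3 -m handwheel '[{"xyz":[0,0,0],"dr":[0,0,0]},{"xyz":[0,0,0],"dr":[0,0,0]},{"xyz":[0,0,0],"dr":[0,0,0]},{"xyz":[0,0,0],"dr":[0,0,0]},{"xyz":[0,0,0],"dr":[0,0,0]},{"xyz":[0,0,0],"dr":[0,0,0]}]' 40 20;python3 -c "
from h import *
go([528,35,88])"
```

```text
time: 2.9
tool_pos: [527.8, 33.0, 89.1]
tcp_rot: [0.0, 0.865, 0.501, 0.0]
wrist_force: [0.6, 0.5, 0.1]
opening: 0.934
finger_force: 0.0
t 2.9 pos [527.8  33.   89.1] yaw 60.1 q6 0.36 F [0.6 0.5 0.1] M [ 0.03  0.05 -0.01] open 79.8 ff 0.0
 tool shift [ 1.9 -0.8  1.1]
time: 3.5
tool_pos: [527.5, 33.1, 89.5]
tcp_rot: [0.0, 0.865, 0.501, 0.0]
wrist_force: [-4.2, 1.7, 7.1]
opening: 0.608
finger_force: 20.4
t 3.5 pos [527.5  33.1  89.5] yaw 60.1 q6 0.36 F [-4.2  1.7  7.1] M [0.24 0.57 0.01] open 51.9 ff 20.4
 tool shift [ 1.9 -0.5  1.5]
```

```bash
python3 -m handwheel '[{"xyz":[0,-0.6,0],"dr":[0,0,0]},{"xyz":[0,-0.6,0],"dr":[0,0,0]},{"xyz":[0,-0.6,0],"dr":[0,0,3]},{"xyz":[0,-0.6,0],"dr":[0,0,8]},{"xyz":[0,-0.6,0],"dr":[0,0,13]},{"xyz":[0,-0.6,0],"dr":[0,0,18]},{"xyz":[0,-0.6,0],"dr":[0,0,23]},{"xyz":[0,-0.6,0],"dr":[0,0,28]},{"xyz":[0,-0.6,0],"dr":[0,0,30]},{"xyz":[0,-0.6,0],"dr":[0,0,30]}]' 40 70;python3 -c "
from h import *
go([528,35,88])"
python3 -m handwheel '[{"xyz":[0,0,0],"dr":[0,0,2.5]},{"xyz":[0,0,0],"dr":[0,0,5]},{"xyz":[0,0,0],"dr":[0,0,5]}]' 40 70;python3 -c "
from h import *
go([528,35,88])"
python3 -m handwheel '[{"xyz":[0,0,0],"dr":[0,0,2.5]},{"xyz":[0,0,0],"dr":[0,0,5]},{"xyz":[0,0,0],"dr":[0,0,5]}]' 40 70;python3 -c "
from h import *
go([528,35,88])"
```

```text
time: 4.5
tool_pos: [526.0, 34.4, 89.7]
tcp_rot: [-0.001, 0.966, 0.26, -0.0]
wrist_force: [-9.5, 7.8, 14.8]
opening: 0.59
finger_force: 72.6
t 4.5 pos [526.   34.4  89.7] yaw 30.1 q6 0.89 F [-9.5  7.8 14.8] M [ 0.92  1.35 -0.13] open 50.4 ff 72.6
 tool shift [2.  0.5 1.7]
time: 4.8
tool_pos: [525.9, 34.7, 89.7]
tcp_rot: [-0.001, 0.976, 0.217, -0.001]
wrist_force: [-9.8, 9.7, 14.9]
opening: 0.589
finger_force: 72.7
t 4.8 pos [525.9  34.7  89.7] yaw 25.1 q6 0.97 F [-9.8  9.7 14.9] M [ 1.09  1.48 -0.04] open 50.3 ff 72.7
 tool shift [2.  0.6 1.7]
time: 5.1
tool_pos: [525.8, 35.0, 89.7]
tcp_rot: [-0.001, 0.985, 0.175, -0.001]
wrist_force: [-11.6, 11.2, 15.3]
opening: 0.588
finger_force: 72.7
t 5.1 pos [525.8  35.   89.7] yaw 20.1 q6 1.06 F [-11.6  11.2  15.3] M [ 1.33  1.58 -0.05] open 50.2 ff 72.7
 tool shift [2.1 0.8 1.7]
```

```bash
python3 -m handwheel '[{"xyz":[0,-1.5,0],"dr":[0,0,2.5]},{"xyz":[0,-1.5,0],"dr":[0,0,4]},{"xyz":[0,-1.5,0],"dr":[0,0,4]}]' 40 70;python3 -c "
from h import *
go([528,35,88])"
python3 -m handwheel '[{"xyz":[0,0,0],"dr":[0,0,2]},{"xyz":[0,0,0],"dr":[0,0,4]},{"xyz":[0,0,0],"dr":[0,0,4]}]' 40 70;python3 -c "
from h import *
go([528,35,88])"
python3 -m handwheel '[{"xyz":[0,0,0],"dr":[0,0,2]},{"xyz":[0,0,0],"dr":[0,0,4]},{"xyz":[0,0,0],"dr":[0,0,4]}]' 40 70;python3 -c "
from h import *
go([528,35,88])"
```

```text
time: 5.4
tool_pos: [525.6, 35.4, 89.7]
tcp_rot: [-0.0, 0.99, 0.14, -0.001]
wrist_force: [-10.2, 5.1, 12.8]
opening: 0.59
finger_force: 72.5
t 5.4 pos [525.6  35.4  89.7] yaw 16.1 q6 1.13 F [-10.2   5.1  12.8] M [0.53 1.37 0.03] open 50.4 ff 72.5
 tool shift [2.2 1.1 1.7]
time: 5.7
tool_pos: [525.6, 35.6, 89.8]
tcp_rot: [-0.001, 0.994, 0.106, -0.001]
wrist_force: [-9.6, 6.0, 14.3]
opening: 0.59
finger_force: 72.5
t 5.7 pos [525.6  35.6  89.8] yaw 12.1 q6 1.2 F [-9.6  6.  14.3] M [0.78 1.49 0.03] open 50.4 ff 72.5
 tool shift [2.3 1.1 1.8]
time: 6.0
tool_pos: [525.5, 35.9, 89.7]
tcp_rot: [-0.001, 0.997, 0.071, -0.001]
wrist_force: [-9.4, 7.8, 14.1]
opening: 0.59
finger_force: 72.5
t 6.0 pos [525.5  35.9  89.7] yaw 8.1 q6 1.27 F [-9.4  7.8 14.1] M [0.92 1.45 0.2 ] open 50.4 ff 72.5
 tool shift [2.3 1.2 1.7]
```

```bash
python3 -m handwheel '[{"xyz":[0,-1,0],"dr":[0,0,2]},{"xyz":[0,-1,0],"dr":[0,0,3]},{"xyz":[0,-1,0],"dr":[0,0,3]}]' 40 90;python3 -c "
from h import *
go([528,35,88])"
python3 -m handwheel '[{"xyz":[0,0,0],"dr":[0,0,2]},{"xyz":[0,0,0],"dr":[0,0,3]},{"xyz":[0,0,0],"dr":[0,0,3]}]' 40 90;python3 -c "
from h import *
go([528,35,88])"
python3 -m handwheel '[{"xyz":[0,0,0],"dr":[0,0,2]},{"xyz":[0,0,0],"dr":[0,0,3]},{"xyz":[0,0,0],"dr":[0,0,3]}]' 40 90;python3 -c "
from h import *
go([528,35,88])"
```

```text
time: 6.3
tool_pos: [525.5, 36.2, 89.9]
tcp_rot: [-0.0, 0.999, 0.046, -0.001]
wrist_force: [-10.4, 3.0, 14.1]
opening: 0.585
finger_force: 90.8
t 6.3 pos [525.5  36.2  89.9] yaw 5.2 q6 1.33 F [-10.4   3.   14.1] M [0.49 1.54 0.73] open 50.0 ff 90.8
 tool shift [2.4 1.4 1.9]
time: 6.6
tool_pos: [526.7, 36.4, 89.9]
tcp_rot: [-0.0, 1.0, 0.02, 0.001]
wrist_force: [-3.4, 5.9, 10.1]
opening: 0.585
finger_force: 94.2
t 6.6 pos [526.7  36.4  89.9] yaw 2.3 q6 1.38 F [-3.4  5.9 10.1] M [0.92 0.19 1.15] open 49.9 ff 94.2
 tool shift [1.2 1.5 1.9]
time: 6.9
tool_pos: [526.5, 36.6, 89.9]
tcp_rot: [-0.0, 1.0, -0.006, 0.001]
wrist_force: [-3.5, 6.7, 11.3]
opening: 0.584
finger_force: 96.4
t 6.9 pos [526.5  36.6  89.9] yaw -0.6 q6 1.43 F [-3.5  6.7 11.3] M [1.24 0.44 1.81] open 49.8 ff 96.4
 tool shift [1.6 1.5 1.9]
```

```bash
python3 -m handwheel '[{"xyz":[0,0,0],"dr":[0,0,0]},{"xyz":[0,0,0],"dr":[0,0,2]},{"xyz":[0,0,0],"dr":[0,0,3]},{"xyz":[0,0,0],"dr":[0,0,3]}]' 40 120;python3 -c "
from h import *
go([528,35,88])"
python3 -m handwheel '[{"xyz":[0,0,0],"dr":[0,0,2]},{"xyz":[0,0,0],"dr":[0,0,2.5]},{"xyz":[0,0,0],"dr":[0,0,2.5]},{"xyz":[0,0,0],"dr":[0,0,2.5]}]' 40 120;python3 -c "
from h import *
go([528,35,88])"
```

```text
time: 7.3
tool_pos: [527.5, 36.6, 90.1]
tcp_rot: [0.0, 1.0, -0.03, 0.002]
wrist_force: [0.6, 8.2, 6.7]
opening: 0.577
finger_force: 126.1
t 7.3 pos [527.5  36.6  90.1] yaw -3.5 q6 1.48 F [0.6 8.2 6.7] M [ 1.36 -0.46  3.04] open 49.3 ff 126.1
 tool shift [0.6 1.6 2.1]
time: 7.7
tool_pos: [527.5, 36.7, 90.1]
tcp_rot: [0.0, 0.999, -0.052, 0.002]
wrist_force: [2.3, 8.9, 7.0]
opening: 0.575
finger_force: 125.9
t 7.7 pos [527.5  36.7  90.1] yaw -6.0 q6 1.52 F [2.3 8.9 7. ] M [ 1.33 -0.47  2.94] open 49.1 ff 125.9
 tool shift [0.7 1.6 2.1]
```

```bash
python3 -m handwheel '[{"xyz":[0,0,0],"dr":[0,0,0]},{"xyz":[0,0,0],"dr":[0,0,0]},{"xyz":[0,0,0],"dr":[0,0,0]},{"xyz":[0,0,0],"dr":[0,0,0]},{"xyz":[0,0,0],"dr":[0,0,0]},{"xyz":[0,0,-30],"dr":[0,0,0]},{"xyz":[0,0,-70],"dr":[0,0,0]},{"xyz":[0,0,-110],"dr":[0,0,0]},{"xyz":[0,0,-110],"dr":[0,0,0]}]' 80 40;python3 -c "
from h import *
go([586.5,-75.5,200])"
```

```text
time: 8.6
tool_pos: [528.2, 35.3, 203.4]
tcp_rot: [0.0, 0.998, -0.056, 0.005]
wrist_force: [1.0, -0.1, -0.3]
opening: 0.935
finger_force: 0.0
t 8.6 pos [528.2  35.3 203.4] yaw -6.4 q6 1.53 F [ 1.  -0.1 -0.3] M [-0.05 -0.06 -0.04] open 79.9 ff 0.0
 tool shift [ 70.2 103.6   4.1]
```

```bash
python3 -m handwheel '[{"xyz":[10,15,0],"dr":[0,0,-8]},{"xyz":[20,30,0],"dr":[0,0,-16]},{"xyz":[30,45,0],"dr":[0,0,-24]},{"xyz":[40,60,0],"dr":[0,0,-32]},{"xyz":[50,75,0],"dr":[0,0,-40]},{"xyz":[60,90,0],"dr":[0,0,-48]},{"xyz":[70,104,0],"dr":[0,0,-56]},{"xyz":[70,104,0],"dr":[0,0,-64]},{"xyz":[70,104,0],"dr":[0,0,-72]},{"xyz":[70,104,0],"dr":[0,0,-80]},{"xyz":[70,104,0],"dr":[0,0,-88]},{"xyz":[70,104,0],"dr":[0,0,-96]}]' 50; python3 -m handwheel '[{"xyz":[0,0,0],"dr":[0,0,-8]},{"xyz":[0,0,0],"dr":[0,0,-16]},{"xyz":[0,0,10],"dr":[0,0,-24]},{"xyz":[0,0,40],"dr":[0,0,-28]},{"xyz":[0,0,70],"dr":[0,0,-28]},{"xyz":[0,0,80],"dr":[0,0,-28]},{"xyz":[0,0,80],"dr":[0,0,-28]}]' 50;python3 - <<'E'
from h import *
go([586.5,-75.5,67])
s=cam('scene')
a=s['pixels'][170:280,230:340,::-1]
cv2.imwrite('pics/c2.png',cv2.resize(a,None,fx=5,fy=5,interpolation=cv2.INTER_CUBIC))
p=state()['tool_pos']
print('tip axis px',(np.array(proj(s,p-[0,0,8]))-[230,170])*5,'at z98',(np.array(proj(s,[p[0],p[1],98]))-[230,170])*5)
E
```

```text
time: 9.8
tool_pos: [584.0, -75.6, 197.6]
tcp_rot: [-0.0, 0.707, 0.707, -0.0]
wrist_force: [-0.8, -0.2, 1.1]
opening: 0.586
finger_force: 0.0
time: 10.5
tool_pos: [583.6, -75.4, 117.0]
tcp_rot: [-0.001, 0.518, 0.855, -0.0]
wrist_force: [-0.7, -0.4, 1.4]
opening: 0.589
finger_force: 0.0
t 10.5 pos [583.6 -75.4 117. ] yaw 117.6 q6 -0.81 F [-0.7 -0.4  1.4] M [0.02 0.04 0.05] open 50.3 ff 0.0
 tool shift [-1.5  2.6 50. ]
tip axis px [293.26148074 148.64418931] at z98 [294.72110649 167.43316414]
```

View pics/c2.png

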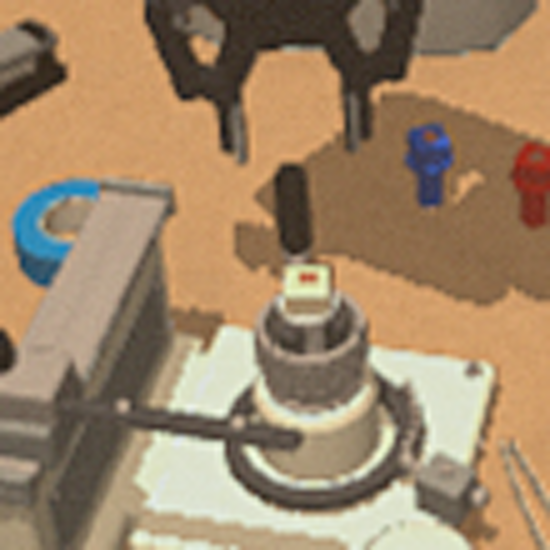

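The crop shows the grip top at (289,170), midway between the open fingers, and the stub upright in the chuck. The tool axis projects about 6 crop px right of the grip, so I'll shift about 3 mm and descend.

```bash
python3 -m handwheel '[{"xyz":[-1.5,2.6,15],"dr":[0,0,0]},{"xyz":[-1.5,2.6,35],"dr":[0,0,0]},{"xyz":[-1.5,2.6,48],"dr":[0,0,0]},{"xyz":[-1.5,2.6,48],"dr":[0,0,0]}]' 50;python3 -c "
from h import *
go([586.5,-75.5,67])"; python3 -m handwheel '[{"xyz":[0,0,0],"dr":[0,0,0]},{"xyz":[0,0,0],"dr":[0,0,0]},{"xyz":[0,0,0],"dr":[0,0,0]},{"xyz":[0,0,0],"dr":[0,0,0]},{"xyz":[0,0,0],"dr":[0,0,0]},{"xyz":[0,0,0],"dr":[0,0,0]}]' 10 25;python3 -c "
from h import *
go([586.5,-75.5,67])"
```

```text
time: 10.95
tool_pos: [586.6, -75.4, 68.7]
tcp_rot: [-0.001, 0.518, 0.855, -0.0]
wrist_force: [0.1, -0.5, -0.7]
opening: 0.584
finger_force: 0.0
t 10.95 pos [586.6 -75.4  68.7] yaw 117.6 q6 -0.81 F [ 0.1 -0.5 -0.7] M [ 0.04 -0.03 -0.02] open 49.9 ff 0.0
 tool shift [-0.  -0.1  1.7]
time: 11.55
tool_pos: [588.4, -75.5, 71.4]
tcp_rot: [0.002, 0.518, 0.856, 0.001]
wrist_force: [4.6, 2.2, 1.1]
opening: 0.203
finger_force: 25.4
t 11.55 pos [588.4 -75.5  71.4] yaw 117.6 q6 -0.81 F [4.6 2.2 1.1] M [ 0.34 -0.68  0.06] open 17.4 ff 25.4
 tool shift [ 1.  -1.7  4.4]
```

```bash
cat > r.py <<'E'
from h import *
s=state();p=s['tool_pos'];R=rot(s);F=R.inv().apply(s['wrist_force'])
b=np.arctan2(p[1]-37,p[0]-527.5);x=R.as_matrix()[:,0]
print('t %.2f ang %.3f yawang %.3f r %.1f z %.1f Fx %.1f Fy %.1f Fz %.1f ff %.0f op %.1f'%(s['time'],np.radians(-61.6)-b,np.radians(117.6)-np.arctan2(x[1],x[0]),np.hypot(p[0]-527.5,p[1]-37),p[2],*F,s['finger_force'],s['opening']*85.4))
E
python3 -m handwheel '[{"xyz":[0,0,0],"dr":[0,0,0]},{"xyz":[0,0,0],"dr":[0,0,0]}]' 10 45 >/dev/null; python3 r.py
python3 -m handwheel '[{"xyz":[0.04,-3.1,0],"dr":[0,0,1.43]},{"xyz":[0.04,-3.1,0],"dr":[0,0,1.43]}]' >/dev/null; python3 r.py
python3 -m handwheel '[{"xyz":[0.04,-3.1,0],"dr":[0,0,1.43]},{"xyz":[0.04,-3.1,0],"dr":[0,0,1.43]}]' >/dev/null; python3 r.py
python3 -m handwheel '[{"xyz":[0.04,-3.1,0],"dr":[0,0,1.43]},{"xyz":[0.04,-3.1,0],"dr":[0,0,1.43]}]' >/dev/null; python3 r.py
python3 -m handwheel '[{"xyz":[0.04,-3.1,0],"dr":[0,0,1.43]},{"xyz":[0.04,-3.1,0],"dr":[0,0,1.43]}]' >/dev/null; python3 r.py
python3 -m handwheel '[{"xyz":[0.04,-3.1,0],"dr":[0,0,1.43]},{"xyz":[0.04,-3.1,0],"dr":[0,0,1.43]}]' >/dev/null; python3 r.py
python3 -m handwheel '[{"xyz":[0.04,-3.1,0],"dr":[0,0,1.43]},{"xyz":[0.04,-3.1,0],"dr":[0,0,1.43]}]' >/dev/null; python3 r.py
python3 -m handwheel '[{"xyz":[0.04,-3.1,0],"dr":[0,0,1.43]},{"xyz":[0.04,-3.1,0],"dr":[0,0,1.43]}]' >/dev/null; python3 r.py
python3 -m handwheel '[{"xyz":[0.04,-3.1,0],"dr":[0,0,1.43]},{"xyz":[0.04,-3.1,0],"dr":[0,0,1.43]}]' >/dev/null; python3 r.py
```

```text
t 11.75 ang -0.001 yawang -0.001 r 128.0 z 71.5 Fx 0.3 Fy 4.5 Fz -0.4 ff 44 op 16.5
t 11.95 ang 0.025 yawang 0.025 r 128.0 z 71.5 Fx -0.2 Fy 6.4 Fz -0.6 ff 44 op 16.8
t 12.15 ang 0.048 yawang 0.050 r 127.9 z 71.5 Fx -0.5 Fy 6.2 Fz -0.7 ff 44 op 16.6
t 12.35 ang 0.071 yawang 0.075 r 127.9 z 71.5 Fx -0.9 Fy 6.1 Fz -0.6 ff 44 op 16.8
t 12.55 ang 0.092 yawang 0.100 r 127.9 z 71.5 Fx -0.7 Fy 9.8 Fz 0.6 ff 44 op 17.0
t 12.75 ang 0.122 yawang 0.125 r 127.8 z 71.5 Fx 0.2 Fy 3.4 Fz -1.8 ff 44 op 17.0
t 12.95 ang 0.147 yawang 0.150 r 127.8 z 71.5 Fx -0.3 Fy 4.3 Fz -2.3 ff 44 op 16.9
t 13.15 ang 0.172 yawang 0.175 r 127.7 z 71.5 Fx 0.6 Fy 2.2 Fz -3.8 ff 45 op 16.7
t 13.35 ang 0.197 yawang 0.200 r 127.7 z 71.4 Fx 0.6 Fy 5.5 Fz -5.1 ff 45 op 16.9
```

```bash

python3 -m handwheel '[{"xyz":[0.04,-3.1,-0.4],"dr":[0,0,1.43]},{"xyz":[0.04,-3.1,-0.4],"dr":[0,0,1.43]}]' >/dev/null; python3 r.py
python3 -m handwheel '[{"xyz":[0.04,-3.1,-0.1],"dr":[0,0,1.43]},{"xyz":[0.04,-3.1,-0.1],"dr":[0,0,1.43]}]' >/dev/null; python3 r.py
python3 -m handwheel '[{"xyz":[0.04,-3.1,-0.1],"dr":[0,0,1.43]},{"xyz":[0.04,-3.1,-0.1],"dr":[0,0,1.43]}]' >/dev/null; python3 r.py
python3 -m handwheel '[{"xyz":[0.04,-3.1,-0.1],"dr":[0,0,1.43]},{"xyz":[0.04,-3.1,-0.1],"dr":[0,0,1.43]}]' >/dev/null; python3 r.py
python3 -m handwheel '[{"xyz":[0.04,-3.1,-0.1],"dr":[0,0,1.43]},{"xyz":[0.04,-3.1,-0.1],"dr":[0,0,1.43]}]' >/dev/null; python3 r.py
python3 -m handwheel '[{"xyz":[0.04,-3.1,-0.1],"dr":[0,0,1.43]},{"xyz":[0.04,-3.1,-0.1],"dr":[0,0,1.43]}]' >/dev/null; python3 r.py
python3 -m handwheel '[{"xyz":[0.04,-3.1,-0.1],"dr":[0,0,1.43]},{"xyz":[0.04,-3.1,-0.1],"dr":[0,0,1.43]}]' >/dev/null; python3 r.py
python3 -m handwheel '[{"xyz":[0.04,-3.1,-0.1],"dr":[0,0,1.43]},{"xyz":[0.04,-3.1,-0.1],"dr":[0,0,1.43]}]' >/dev/null; python3 r.py
```

```text
t 13.55 ang 0.218 yawang 0.225 r 127.7 z 71.5 Fx 0.2 Fy 10.2 Fz -0.1 ff 44 op 16.5
t 13.75 ang 0.242 yawang 0.250 r 127.7 z 71.5 Fx 0.1 Fy 8.8 Fz -0.1 ff 44 op 17.0
t 13.95 ang 0.270 yawang 0.275 r 127.6 z 71.5 Fx -1.4 Fy 5.1 Fz -1.0 ff 44 op 16.7
t 14.15 ang 0.296 yawang 0.300 r 127.5 z 71.5 Fx -0.9 Fy 6.0 Fz 0.3 ff 44 op 16.8
t 14.35 ang 0.322 yawang 0.325 r 127.4 z 71.5 Fx -1.1 Fy 3.7 Fz -0.7 ff 44 op 16.9
t 14.55 ang 0.346 yawang 0.350 r 127.4 z 71.5 Fx -0.4 Fy 6.8 Fz 0.6 ff 44 op 16.7
t 14.75 ang 0.368 yawang 0.375 r 127.4 z 71.5 Fx 0.0 Fy 8.7 Fz 2.4 ff 44 op 16.8
t 14.95 ang 0.388 yawang 0.400 r 127.4 z 71.5 Fx -0.6 Fy 11.8 Fz 6.6 ff 44 op 16.6
```

```bash

python3 -m handwheel '[{"xyz":[0.04,-3.1,0.5],"dr":[0,0,1.43]},{"xyz":[0.04,-3.1,0.5],"dr":[0,0,1.43]}]' >/dev/null; python3 r.py
python3 -m handwheel '[{"xyz":[0.04,-3.1,0],"dr":[0,0,1.43]},{"xyz":[0.04,-3.1,0],"dr":[0,0,1.43]}]' >/dev/null; python3 r.py
python3 -m handwheel '[{"xyz":[0.04,-3.1,0],"dr":[0,0,1.43]},{"xyz":[0.04,-3.1,0],"dr":[0,0,1.43]}]' >/dev/null; python3 r.py
python3 -m handwheel '[{"xyz":[0.04,-3.1,0],"dr":[0,0,1.43]},{"xyz":[0.04,-3.1,0],"dr":[0,0,1.43]}]' >/dev/null; python3 r.py
python3 -m handwheel '[{"xyz":[0.04,-3.1,0],"dr":[0,0,1.43]},{"xyz":[0.04,-3.1,0],"dr":[0,0,1.43]}]' >/dev/null; python3 r.py
python3 -m handwheel '[{"xyz":[0.02,-1.6,0],"dr":[0,0,0.72]},{"xyz":[0.02,-1.6,0],"dr":[0,0,0.72]}]' >/dev/null; python3 r.py
python3 -m handwheel '[{"xyz":[0.02,-1.6,0],"dr":[0,0,0.72]},{"xyz":[0.02,-1.6,0],"dr":[0,0,0.72]}]' >/dev/null; python3 r.py
python3 -m handwheel '[{"xyz":[0.02,-1.6,0],"dr":[0,0,0.72]},{"xyz":[0.02,-1.6,0],"dr":[0,0,0.72]}]' >/dev/null; python3 r.py
```

```text
t 15.15 ang 0.415 yawang 0.425 r 127.3 z 71.5 Fx 0.3 Fy 6.6 Fz -1.9 ff 45 op 17.3
t 15.35 ang 0.443 yawang 0.450 r 127.2 z 71.4 Fx -0.4 Fy 3.0 Fz -2.7 ff 45 op 16.9
t 15.55 ang 0.467 yawang 0.475 r 127.2 z 71.5 Fx 0.0 Fy 4.5 Fz -2.6 ff 45 op 16.4
t 15.75 ang 0.491 yawang 0.500 r 127.1 z 71.5 Fx 0.2 Fy 5.9 Fz -0.9 ff 45 op 16.9
t 15.95 ang 0.512 yawang 0.525 r 127.1 z 71.5 Fx 1.5 Fy 8.9 Fz -0.6 ff 45 op 16.9
t 16.15 ang 0.522 yawang 0.537 r 127.1 z 71.5 Fx 0.4 Fy 12.1 Fz 1.4 ff 45 op 17.1
t 16.35 ang 0.532 yawang 0.549 r 127.1 z 71.5 Fx 0.0 Fy 12.9 Fz 3.2 ff 45 op 17.0
t 16.55 ang 0.549 yawang 0.562 r 127.0 z 71.5 Fx -1.7 Fy 7.4 Fz -0.4 ff 45 op 16.7
```

```bash

python3 -m handwheel '[{"xyz":[0.04,-3.1,0],"dr":[0,0,1.43]},{"xyz":[0.04,-3.1,0],"dr":[0,0,1.43]}]' >/dev/null; python3 r.py
python3 -m handwheel '[{"xyz":[0.04,-3.1,0],"dr":[0,0,1.43]},{"xyz":[0.04,-3.1,0],"dr":[0,0,1.43]},{"xyz":[0.04,-3.1,0],"dr":[0,0,1.43]}]' >/dev/null; python3 r.py
python3 -m handwheel '[{"xyz":[0.02,-1.2,0],"dr":[0,0,0.6]},{"xyz":[0.02,-1.2,0],"dr":[0,0,0.6]},{"xyz":[0.02,-1.2,0],"dr":[0,0,0.6]},{"xyz":[0.02,-1.2,0],"dr":[0,0,0.6]},{"xyz":[0.02,-1.2,0],"dr":[0,0,0.6]}]' >/dev/null; python3 r.py
python3 - <<'E'
from h import *
s=cam('scene')
a=s['pixels'][190:290,240:340,::-1]
cv2.imwrite('pics/c3.png',cv2.resize(a,None,fx=6,fy=6,interpolation=cv2.INTER_CUBIC))
E
```

```text
t 16.75 ang 0.576 yawang 0.587 r 127.0 z 71.5 Fx -0.4 Fy 5.2 Fz -1.7 ff 45 op 16.8
t 17.05 ang 0.602 yawang 0.612 r 126.9 z 71.5 Fx -0.5 Fy 4.1 Fz -3.0 ff 45 op 16.8
t 17.55 ang 0.611 yawang 0.622 r 126.9 z 71.4 Fx -0.8 Fy 5.0 Fz -3.1 ff 45 op 16.9
```

View pics/c3.png

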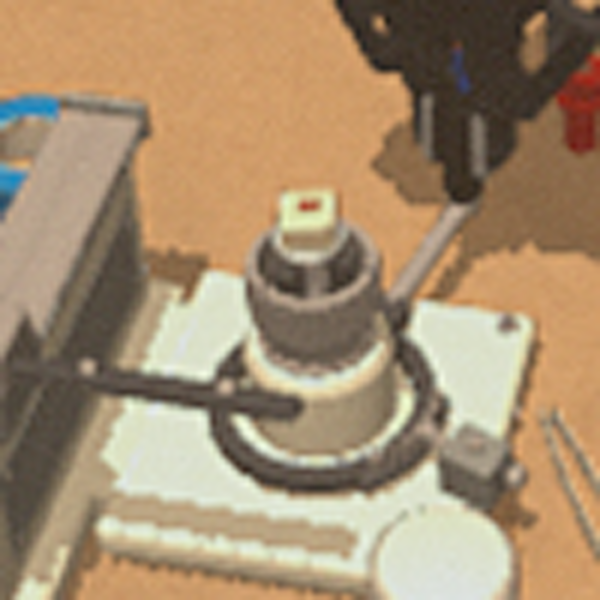

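The picture shows the stub upright and raised in the chuck at (307,215) and the fingers holding the lever grip at (460,150). The forceps and jar are untouched. I felt four crests, at 0.10, 0.25, 0.395 and 0.54 rad, and the lever now rests mid-gap at 0.61, so I'm handing in.

```bash
python3 -c "
from h import *
print(env.hand_in())"; python3 r.py
```

```text
the job is handed in; nothing more can be done
None
the job is handed in; nothing more can be done
```

I turned the chuck sleeve until it came up tight on the stub. I then swung the lever through four felt clicks and handed in still holding it mid-gap after the fourth. No verdict came back, so I can't confirm it passed.

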